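Free the seized wing knob of a slanted leather clamp

ROBOT

A 6-joint arm with a two-finger parallel gripper is mounted at the origin on the work surface; the furniture and walls round the work are solid. World frame = base frame: x ahead of the robot, y to its left, z up, the work surface at z = 0. Lengths are in m, angles in rad, forces in N, time in s.
With the tool pointing down it reaches from about 0.425 to 1.125 m from the base axis. Payload 14.9 kg.
Tool frame: the origin (TCP) lies between the finger pads; the fingertips stand 8 mm ahead of it and the grasp point (between the pads) lies 11 mm behind it; z points along the fingers, y is the direction in which the jaws open and shut (so a half turn about z gives the same grasp; the last joint's range is limited). The gripper opens to 91 mm and grips with 3 to 60 N. Pads are 32 mm wide; open, the fingers measure 118 mm over their backs; the gripper's body (76 mm by 178 mm) begins 60 mm behind the grasp point.
Start: joints at [1.309, 0.379, 1.734, -0, 1.028, -0.033], TCP at [0.159, 0.682, 0.222] pointing down, gripper open.
Joint ranges: [-2.77, 2.77], [-0.74, 2.19], [0, 2.66], [-1.06, 4.2], [0.31, 2.87], [-3.08, 3.08]. Speed limits (rad/s): [1.89, 1.89, 2.39, 3.14, 3.14, 3.14].

INTERFACE

Orientations are given as a unit quaternion [x, y, z, w].
In Python, from rig import ctrl, optics gives the robot as it stands.
- The arm moves only by the tool arm_command, never from a script. Its arguments are lists of equal length, an entry for each row: "grip": the closure, from -1 (fully open) to 1 (shut); "translation": the shift along the tool's x, y, z in mm, a list of three; "angular": the turn, a rotation vector about the tool's x, y, z in rad, a list of three. In form: {"grip": [grip, ...], "translation": [[dx, dy, dz], ...], "angular": [[ax, ay, az], ...]}. A call has exactly 5 rows; each row shifts and turns the commanded pose from where the row before left it, along the tool's axes as they then stand; what a row does not reach is not made up. A row lasts 1/10 s, in which the tool goes at most 50 mm and 8.59 degrees, less where a joint would pass 70% of its speed; a pose out of reach is approached as far as the arm can. A call is refused whole if a number of a shift passes 50 or a number of a turn 0.15, either way. A call with a gripper value outside its range is refused whole. The fingers move at their own pace and stop on an object; the grip force is fixed at half the most. Time passes only in rows, so rows that do not move let the fingers close, or fill a call up. It gives the time, the measured TCP pose, the force and the opening at its end, in the units of the state.
- ctrl.get_obs(): the state, without advancing time (a new reading comes with each control period).
- optics.grab_frame(name): name is "side" or "top" or "wrist"; returns a dict with "pixels" (480x640x3 uint8, blue, green, red), "z_map" (480x640 float32, m along the optical axis (not along the pixel's ray), 0 where there is no reading), "K" (3x3 intrinsics, pixels), "rvec" (rotation vector, rad) and "tvec" (3), from world to camera coordinates, as OpenCV has them; the wrist camera has in their place "mount" (4x4, takes a point from camera to tool coordinates, whose origin is the TCP and whose axes are the flange's). Camera axes: x right, y down, z forward; pixel columns grow to the right and rows downward; lengths in m; the calibration is good to about 2 mm. A picture is of the moment at which its call begins: read the wrist's pose just before it.
- ctrl.finish_job(): hands the job in, once; it reports no verdict.
Trained networks look in a picture, given as the dict that the camera call returned (one of the last four; its "shot" number tells which), for a name from the list of things; names that differ only in an ending like _2 or _b are one class to them, and where a whole thing is asked for, a point or a joint stands for the part that bears it (a point fixed in the world has none). Each returns a list of dicts, best first, with "conf" (0 to 1); they miss things now and then, are a little off and sometimes report something else, mostly with a low value. They report only what shows in the picture. A call takes as long as a camera call.
- optics.look_for(picture, name): "position" ([x, y, z] in m, in world coordinates, good to about 4 mm: the middle of the surface that is visible of it).
- optics.pinpoint(picture, name): "position" ([x, y, z] in m, in world coordinates, good to about 4 mm: a listed point, or the origin of a listed thing).
The state is a dict: "clock": time; "joint_pos": joint angles; "qd": joint speeds; "joint_torque": joint torques, N m; "ee_pos": TCP position; "tool_rot": TCP orientation; "contact_force": force on the tool from outside, world axes, zero at the start; "torque": the same for the moment, N m; "opening": opening from 0.0 (shut) to 1.0 (fully open).
Only numpy, scipy, OpenCV 4.12 (cv2) and the standard library are available. Lean on these libraries where they do the work, as an engineer would, in place of code of your own. Each camera call takes 0.05 s, during which the arm holds its last target.

TASK

The wing knob on the slanted clamp stand has seized. Rock it back and forth in small arcs, from one end of its play to the other, until it breaks free, then turn it counter-clockwise (seen looking down onto the knob) as far as it goes so that the clamp is open, and let go. Do not disturb the loose things standing round the stand.

Things in the scene. Friction and masses are not known exactly. Their poses are not given: they have to be found in the camera images.
- stand: Wooden clamp stand fixed to the desk; origin: underside of its 170 x 130 mm foot board. Own z up, own x level from the low to the high edge of its 170 x 130 mm board, which slopes 30 deg. A steel bar (128 x 24 x 6 mm, top 21 mm off the board) runs up the slope and clamps a leather swatch block.
- wing_grip (a point): Point on the turning axis inside the dark steel wing knob: an upright bar 80 long, 14 thick, 32 mm high on a round hub. 14 mm above the wing's lower edge, 18 below its top, 52 off the sloping board. Turns with the knob: own z = axis, out of the board, 30 deg from vertical, leaning to the low edge; own y along the wing, own x across its thickness.
- wing_knob (a joint): Knob angle, rad, + counter-clockwise looking down on it; near 0 at first, wing level across the slope. Seized: hard ends near -0.25 and +0.25 (the first swing may stick short: swing back). Each swing to the opposite end (0.2 N m) wears the rust; pushing on at one end does not. After 4 to 7 swings it is free: a + swing passes 0.25 easily, up to the open stop at 1.35. Stays where left.
- spool_white: Loose white thread spool, 51 x 77 x 52 mm, beside the stand; origin under its middle. Leave alone.
- wax_tin: Loose round metal tin with lid, 70 mm across, 36 mm high; origin under its middle. Leave alone.
- cork_block: Loose cork sanding block 41 x 76 x 25 mm; origin under its middle. Leave alone.

How it is judged:
By the outcome, as a careful person would: the job done as asked, in the order asked, and still so for the second after the job is handed in, with the robot touching nothing.
It also fails if it takes over 51 s, if anything falls off the work surface, if the arm or the gripper's body presses on something with over 40 N, if the wrist force passes 120 N, or if a joint passes its speed limit or range.

## Working session

There is one attempt and no reset: what is moved stays moved. The work goes in short steps, Python scripts to look and compute and a tool call to move; the robot and the scene stay as the last step left them, time stands still between calls to the robot, and variables do not carry over. Pictures are saved under pics/ and viewed, and the job is handed in when it is done.

Besides the shell and the picture viewer there is one more tool, called as name(argument=value, ...), one argument or row to a line, values as JSON. arm_command: Moves the arm, as the interface text tells. Its arguments: {"type":"object","properties":{"grip":{"type":"array","items":{"type":"number"}},"translation":{"type":"array","items":{"type":"array","items":{"type":"number"}}},"angular":{"type":"array","items":{"type":"array","items":{"type":"number"}}}},"required":["grip","translation","angular"]}

```bash
mkdir -p pics; ls; cat > h.py <<'E'
import numpy as np, cv2
from scipy.spatial.transform import Rotation as R
from rig import ctrl, optics
def wpt(f,u,v,z=None):
    z=f["z_map"][int(v),int(u)] if z is None else z
    c=np.linalg.inv(f["K"])@np.array([u,v,1.])*z
    if "mount" in f:
        o=f["obs"];t=f["mount"]@np.r_[c,1]
        return R.from_quat(o["tool_rot"]).apply(t[:3])+o["ee_pos"]
    M=cv2.Rodrigues(np.array(f["rvec"],float))[0]
    return M.T@(c-np.array(f["tvec"]).ravel())
E
python3 - <<'E'
from h import *
o=ctrl.get_obs();print(o)
for n in("top","side"):
    f=optics.grab_frame(n);cv2.imwrite(f"pics/{n}0.png",f["pixels"])
    for k in("stand","wing_grip","spool_white","wax_tin","cork_block"):
        r=optics.pinpoint(f,k);print(n,k,[(np.round(x["position"],3),round(x["conf"],2)) for x in r[:2]])
    r=optics.look_for(f,"wing_grip");print([(np.round(x["position"],3),round(x["conf"],2)) for x in r[:2]])
E
```

```text
pics
{'clock': 0.0, 'joint_pos': array([ 1.30866600e+00,  3.79387054e-01,  1.73479111e+00,  2.59284725e-05,
        1.02847753e+00, -3.32987767e-02]), 'qd': array([ 2.11544782e-03, -5.94421353e-05,  1.46230580e-03,  6.93287255e-05,
       -5.34426650e-04,  8.54477378e-04]), 'joint_torque': array([ 1.64989502e-03, -7.63724828e+01, -4.34380639e+01,  6.51909504e-02,
        4.24010202e-02, -6.29644501e-05]), 'ee_pos': array([0.15868641, 0.68137835, 0.22129817]), 'tool_rot': array([ 1.14172941e-01,  9.93460748e-01, -5.24095729e-04, -8.92072994e-05]), 'contact_force': array([ 0.73444096, -0.32998804,  0.43143579]), 'torque': array([ 0.00023217, -0.0307358 , -0.00145193]), 'opening': 1.0019083657694567}
top stand [(array([ 0.426, -0.128, -0.001]), 0.87)]
top wing_grip [(array([ 0.432, -0.109,  0.131]), 0.79)]
top spool_white [(array([ 0.468,  0.322, -0.002]), 0.55)]
top wax_tin [(array([ 0.334, -0.397,  0.   ]), 0.79)]
top cork_block [(array([ 0.474, -0.42 , -0.001]), 0.58)]
[(array([ 0.428, -0.115,  0.14 ]), 0.62)]
side stand [(array([ 0.431, -0.124, -0.003]), 0.72)]
side wing_grip [(array([ 0.436, -0.113,  0.131]), 0.74)]
side spool_white [(array([0.466, 0.319, 0.001]), 0.93)]
side wax_tin [(array([ 0.334, -0.395,  0.001]), 0.59)]
side cork_block [(array([ 0.472, -0.422, -0.001]), 0.73)]
[(array([ 0.441, -0.112,  0.14 ]), 0.7)]
```

View pics/top0.png

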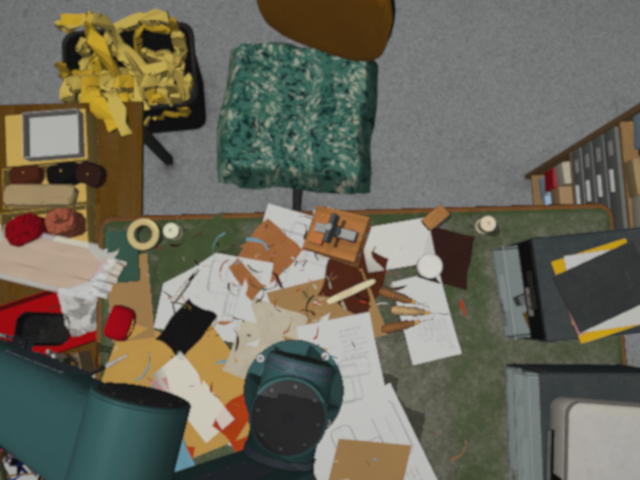

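View pics/side0.png

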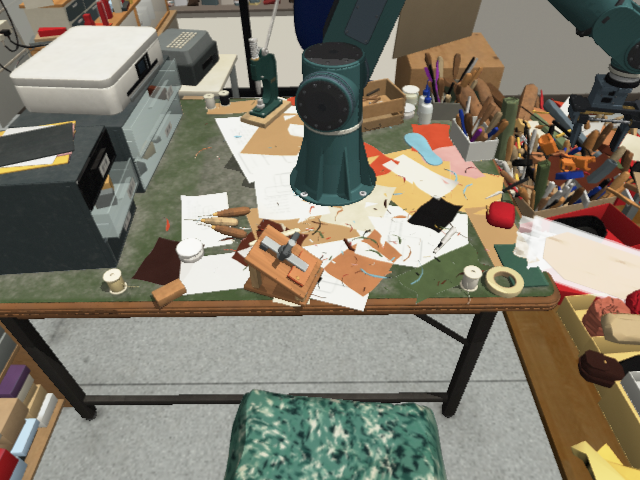

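```bash
python3 - <<'E'
from h import *
for n in("top","side"):
    f=optics.grab_frame(n)
    np.savez(f"{n}.npz",**{k:v for k,v in f.items() if k in("pixels","z_map","K","rvec","tvec")})
    c=(337,232) if n=="top" else (287,262)
    p=f["pixels"][c[1]-45:c[1]+45,c[0]-60:c[0]+60];cv2.imwrite(f"pics/{n}z.png",cv2.resize(p,None,fx=6,fy=6,interpolation=cv2.INTER_CUBIC))
    pts=np.array([wpt(f,u,v) for v in range(c[1]-50,c[1]+50) for u in range(c[0]-60,c[0]+60)])
    m=(np.hypot(pts[:,0]-.43,pts[:,1]+.126)<.12)&(pts[:,2]>.03);q=pts[m];np.save(n+"_q.npy",q)
    # ransac plane with tilt 30
    rng=np.random.default_rng(0);best=0
    for i in range(3000):
        a=q[rng.choice(len(q),3,False)];nn=np.cross(a[1]-a[0],a[2]-a[0]);l=np.linalg.norm(nn)
        if l<1e-5: continue
        nn/=l; nn*=np.sign(nn[2])
        if abs(np.degrees(np.arccos(nn[2]))-30)>4: continue
        k=np.abs((q-a[0])@nn)<.002
        if k.sum()>best: best=k.sum();kb=k
    b=q[kb];c0=b.mean(0);nn=np.linalg.svd(b-c0)[2][2];nn*=np.sign(nn[2])
    print(n,len(q),best,nn,np.degrees(np.arccos(nn[2])),np.degrees(np.arctan2(nn[1],nn[0])))
    h=(q-c0)@nn
    print(np.histogram(h,bins=np.arange(-.06,.09,.01)))
    t=q[(h>.055)&(h<.085)];print("wingtop",len(t),t.mean(0),(( t-c0)@nn).max())
    w,v=np.linalg.eigh(np.cov(t.T));print(v[:,2],np.sqrt(w))
    br=cv2.minAreaRect(b[:,:2].astype(np.float32));print("board rect",br)
E
```

```text
top 2562 780 [0.17729831 0.46583646 0.86692658] 29.89657090692207 69.16307280948033
(array([  0,   0,   0,   0,  21, 885, 759, 406, 168,  45,  61,  55, 146,
        10]), array([-6.00000000e-02, -5.00000000e-02, -4.00000000e-02, -3.00000000e-02,
       -2.00000000e-02, -1.00000000e-02,  1.38777878e-17,  1.00000000e-02,
        2.00000000e-02,  3.00000000e-02,  4.00000000e-02,  5.00000000e-02,
        6.00000000e-02,  7.00000000e-02,  8.00000000e-02]))
wingtop 188 [ 0.43665363 -0.11045759  0.14309869] 0.07330509740991066
[-0.93172851  0.36295955 -0.01193081] [0.00367337 0.00502417 0.0225858 ]
board rect ((0.4297811686992645, -0.1284427046775818), (0.14888092875480652, 0.13041868805885315), 68.94749450683594)
side 3271 1356 [0.18088232 0.46795074 0.86504548] 30.112100800742464 68.86642107599579
(array([  34,   33,   30,   23,   42, 1078,  929,  581,  237,   38,   23,
         22,  165,    0]), array([-6.00000000e-02, -5.00000000e-02, -4.00000000e-02, -3.00000000e-02,
       -2.00000000e-02, -1.00000000e-02,  1.38777878e-17,  1.00000000e-02,
        2.00000000e-02,  3.00000000e-02,  4.00000000e-02,  5.00000000e-02,
        6.00000000e-02,  7.00000000e-02,  8.00000000e-02]))
wingtop 176 [ 0.44422131 -0.10754443  0.14302477] 0.06969947741058545
[-0.92272847  0.38473362  0.0234991 ] [0.00266595 0.00428324 0.02366319]
board rect ((0.4330458641052246, -0.12471392005681992), (0.1471141278743744, 0.13149257004261017), 68.64606475830078)
```

```bash
python3 -c "
import cv2,numpy as np
a=cv2.imread('pics/topz.png');b=cv2.imread('pics/sidez.png');cv2.imwrite('pics/z2.png',cv2.resize(np.vstack([a,b]),None,fx=.55,fy=.55))"
```

```text
(no output)
```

View pics/z2.png

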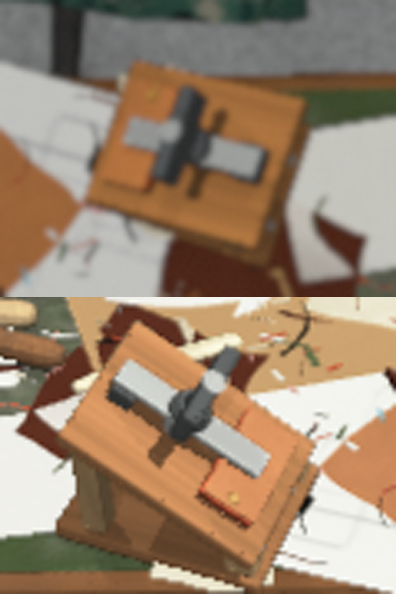

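```bash
cat >> h.py <<'E'
AZ=np.radians(69.0)
N=np.array([.5*np.cos(AZ),.5*np.sin(AZ),np.sqrt(.75)])
def tgt(phi=0.,n=N):
    # tool z=-n, tool x along wing (half-turned), wing angle phi ccw about n
    x=np.array([np.sin(AZ),-np.cos(AZ),0]); x=R.from_rotvec(phi*n).apply(x)
    z=-n; y=np.cross(z,x); return R.from_matrix(np.c_[x,y,z])
def rows(p0,R0,way,fmt=True):
    """way: list of (p,R,nrows) ; prints tool-frame rows"""
    out=[]
    for p1,R1,n in way:
        rv=(R0.inv()*R1).as_rotvec()
        ps=p0; Rs=R0
        for i in range(n):
            t=(R0.inv()).apply
            d=Rs.inv().apply((p1-ps)/(n-i))*1000; a=(Rs.inv()*R1).as_rotvec()/(n-i)
            d=np.round(d,1);a=np.round(a,4)
            out.append((d,a)); ps=ps+Rs.apply(d/1000); Rs=Rs*R.from_rotvec(a)
        p0,R0=ps,Rs
    for i in range(0,len(out),5):
        print([list(map(float,d)) for d,a in out[i:i+5]],[list(map(float,a)) for d,a in out[i:i+5]])
    return p0,R0
def joints(Rt,j1,th):
    M=Ry(-th)*R.from_euler('z',-j1)*Rt
    return M.as_euler('ZYZ')
def Ry(a): return R.from_euler('y',a)
E
python3 - <<'E'
from h import *
o=ctrl.get_obs();R0=R.from_quat(o["tool_rot"]);j=o["joint_pos"]
print(joints(R0,j[0],j[1]+j[2]))
for phi in(-.25,0,.25,1.35):
    for j1 in (-.1,):
        for th in(1.9,2.3): print(phi,th,joints(tgt(phi),j1,th))
Rd=R.from_euler('z',-np.radians(21))*R.from_euler('x',np.pi)
print(Rd.as_matrix())
# yaw in steps: tool z + rotation
tot=3.29
def yaw(k): return R0*R.from_rotvec([0,0,k])
yt=np.radians(-21)
M=R0.as_matrix();a0=np.arctan2(M[1,0],M[0,0]);tot=a0-yt;print(tot)
rows(o["ee_pos"],R0,[(np.array([.5,.2,.3]),yaw(tot/2),14),(np.array([.465,-.045,.29]),yaw(tot),11)])
E
```

```text
[-5.30432640e-06  1.02848828e+00  1.53750877e+00]
-0.25 1.9 [-0.5101126   1.4148034  -2.49949711]
-0.25 2.3 [-0.5816717   1.07149546 -2.28118241]
0 1.9 [-0.5101126   1.4148034  -2.74949711]
0 2.3 [-0.5816717   1.07149546 -2.53118241]
0.25 1.9 [-0.5101126   1.4148034  -2.99949711]
0.25 2.3 [-0.5816717   1.07149546 -2.78118241]
1.35 1.9 [-0.5101126  1.4148034  2.1836882]
1.35 2.3 [-0.5816717   1.07149546  2.4020029 ]
[[ 9.33580426e-01 -3.58367950e-01 -4.38874162e-17]
 [-3.58367950e-01 -9.33580426e-01 -1.14330628e-16]
 [ 0.00000000e+00  1.22464680e-16 -1.00000000e+00]]
3.279293020928639
[[-31.5, -28.0, -5.6], [-34.6, -24.1, -5.6], [-37.2, -19.9, -5.6], [-39.2, -15.4, -5.6], [-40.8, -10.7, -5.6]] [[0.0, 0.0, 0.1171], [0.0, 0.0, 0.1171], [0.0, 0.0, 0.1171], [0.0, 0.0, 0.1171], [0.0, -0.0, 0.1171]]
[[-41.8, -5.9, -5.6], [-42.2, -1.0, -5.6], [-42.0, 4.0, -5.6], [-41.2, 8.8, -5.5], [-39.9, 13.6, -5.6]] [[0.0, -0.0, 0.1171], [0.0, -0.0, 0.1171], [0.0, 0.0, 0.1171], [0.0, 0.0, 0.1171], [0.0, -0.0, 0.1171]]
[[-38.1, 18.2, -5.5], [-35.7, 22.5, -5.6], [-32.8, 26.5, -5.5], [-29.4, 30.1, -5.6], [-22.2, 3.5, 0.9]] [[0.0, -0.0, 0.1172], [0.0, 0.0, 0.1171], [0.0, 0.0, 0.1172], [0.0, 0.0, 0.1171], [0.0, -0.0, 0.1491]]
[[-21.5, 6.7, 0.9], [-20.2, 9.9, 0.9], [-18.5, 12.8, 0.9], [-16.4, 15.4, 0.9], [-14.0, 17.6, 0.9]] [[0.0, -0.0, 0.1491], [0.0, -0.0, 0.1491], [-0.0, -0.0, 0.149], [-0.0, -0.0, 0.1491], [-0.0, -0.0, 0.149]]
[[-11.2, 19.5, 0.9], [-8.2, 21.0, 0.9], [-5.0, 21.9, 0.9], [-1.7, 22.5, 1.0], [1.7, 22.4, 0.9]] [[-0.0, -0.0, 0.1491], [-0.0, -0.0, 0.149], [-0.0, -0.0, 0.1491], [-0.0, -0.0, 0.149], [-0.0, -0.0, 0.1491]]
```

```bash
sed -i 's/x=np.array(\[np.sin(AZ),-np.cos(AZ),0\])/x=np.array([-np.sin(AZ),np.cos(AZ),0])/' h.py
python3 - <<'E'
from h import *
o=ctrl.get_obs();R0=R.from_quat(o["tool_rot"])
g=np.array([.437,-.113,.131])
h=g+.13*N
print(h)
rows(o["ee_pos"],R0,[(np.array([.48,.2,.3]),R0,12),(h,tgt(),8)])
E
```

```text
[ 0.46029392 -0.05231727  0.2435833 ]
[[-35.2, -33.0, -6.5], [-35.2, -33.0, -6.5], [-35.2, -33.0, -6.5], [-35.2, -33.0, -6.5], [-35.2, -33.0, -6.5]] [[0.0, 0.0, 0.0], [0.0, 0.0, 0.0], [0.0, 0.0, 0.0], [0.0, 0.0, 0.0], [0.0, 0.0, 0.0]]
[[-35.2, -33.0, -6.5], [-35.2, -33.1, -6.5], [-35.1, -33.0, -6.5], [-35.2, -33.1, -6.5], [-35.1, -33.0, -6.5]] [[0.0, 0.0, 0.0], [0.0, 0.0, 0.0], [0.0, 0.0, 0.0], [0.0, 0.0, 0.0], [0.0, 0.0, 0.0]]
[[-35.2, -33.1, -6.5], [-35.1, -33.0, -6.6], [-4.8, -31.3, 7.1], [-5.3, -30.7, 9.1], [-5.9, -29.9, 11.0]] [[0.0, 0.0, 0.0], [0.0, 0.0, 0.0], [0.0653, 0.0045, 0.0168], [0.0653, 0.0045, 0.0168], [0.0654, 0.0045, 0.0168]]
[[-6.4, -29.0, 12.9], [-6.9, -28.0, 14.7], [-7.5, -26.9, 16.5], [-8.0, -25.6, 18.2], [-8.5, -24.3, 19.8]] [[0.0653, 0.0045, 0.0168], [0.0654, 0.0045, 0.0168], [0.0653, 0.0045, 0.0168], [0.0654, 0.0045, 0.0169], [0.0653, 0.0046, 0.0168]]
```

arm_command(
  grip=[-1,-1,-1,-1,-1],
  translation=[
    [-35,-33,-6.5],
    [-35,-33,-6.5],
    [-35,-33,-6.5],
    [-35,-33,-6.5],
    [-35,-33,-6.5],
  ],
  angular=[
    [0,0,0],
    [0,0,0],
    [0,0,0],
    [0,0,0],
    [0,0,0],
  ],
)

```text
clock: 1.3
ee_pos: [0.2924, 0.4797, 0.2548]
tool_rot: [0.114, 0.993, 0.0, 0.0]
contact_force: [1.4, 0.5, 0.7]
opening: 0.999
```

arm_command(
  grip=[-1,-1,-1,-1,-1],
  translation=[
    [-35,-33,-6.5],
    [-35,-33,-6.5],
    [-35,-33,-6.5],
    [-35,-33,-6.5],
    [-35,-33,-6.5],
  ],
  angular=[
    [0,0,0],
    [0,0,0],
    [0,0,0],
    [0,0,0],
    [0,0,0],
  ],
)

```text
clock: 1.8
ee_pos: [0.4255, 0.2793, 0.2875]
tool_rot: [0.114, 0.993, 0.0, 0.0]
contact_force: [0.7, -0.1, -0.1]
opening: 0.999
```

```bash
python3 - <<'E'
from h import *
o=ctrl.get_obs();R0=R.from_quat(o["tool_rot"]);print(o["clock"],o["ee_pos"],o["joint_pos"])
g=np.array([.437,-.113,.131])
h=g+.13*N
rows(o["ee_pos"],R0,[(h,tgt(),10)])
E
```

```text
1.8 [0.42554519 0.27926395 0.28754251] [ 5.34965447e-01 -9.43756853e-03  2.06990566e+00 -3.56283362e-06
  1.08036301e+00 -8.07221535e-01]
[[-10.9, -31.5, 4.4], [-11.3, -31.1, 6.0], [-11.8, -30.6, 7.5], [-12.2, -30.0, 9.1], [-12.7, -29.3, 10.6]] [[0.0523, 0.0037, 0.0135], [0.0523, 0.0037, 0.0135], [0.0523, 0.0036, 0.0135], [0.0523, 0.0037, 0.0134], [0.0524, 0.0036, 0.0135]]
[[-13.1, -28.5, 12.1], [-13.5, -27.7, 13.5], [-13.9, -26.8, 14.9], [-14.3, -25.7, 16.1], [-14.8, -24.7, 17.5]] [[0.0523, 0.0037, 0.0134], [0.0524, 0.0036, 0.0135], [0.0523, 0.0037, 0.0134], [0.0524, 0.0036, 0.0135], [0.0523, 0.0037, 0.0134]]
```

arm_command(
  grip=[-1,-1,-1,-1,-1],
  translation=[
    [-11,-31.5,4.4],
    [-11.3,-31,6],
    [-11.8,-30.6,7.5],
    [-12.2,-30,9],
    [-12.7,-29.3,10.6],
  ],
  angular=[
    [0.052,0.004,0.0135],
    [0.052,0.004,0.0135],
    [0.052,0.004,0.0135],
    [0.052,0.004,0.0135],
    [0.052,0.004,0.0135],
  ],
)

```text
clock: 2.3
ee_pos: [0.4424, 0.1139, 0.2651]
tool_rot: [0.147, 0.98, -0.128, -0.025]
contact_force: [0.9, 0.7, -0.4]
opening: 0.997
```

arm_command(
  grip=[-1,-1,-1,-1,-1],
  translation=[
    [-13,-28.5,12],
    [-13.5,-27.7,13.5],
    [-14,-26.8,15],
    [-14.3,-25.7,16],
    [-14.8,-24.7,17.5],
  ],
  angular=[
    [0.052,0.004,0.0135],
    [0.052,0.004,0.0135],
    [0.052,0.004,0.0135],
    [0.052,0.004,0.0135],
    [0.052,0.004,0.0135],
  ],
)

```text
clock: 2.8
ee_pos: [0.4596, -0.0518, 0.2427]
tool_rot: [0.177, 0.95, -0.254, -0.049]
contact_force: [0.6, 0.2, 0.6]
opening: 1.0
```

```bash
python3 - <<'E'
from h import *
o=ctrl.get_obs();R0=R.from_quat(o["tool_rot"]);print(o["clock"],o["ee_pos"],o["joint_pos"])
f=optics.grab_frame("wrist");f["obs"]=o
cv2.imwrite("pics/w1.png",f["pixels"])
for fn in(optics.pinpoint,optics.look_for):print([(np.round(x["position"],4),round(x["conf"],2)) for x in fn(f,"wing_grip")])
print([(np.round(x["position"],4),round(x["conf"],2)) for x in optics.pinpoint(f,"stand")])
print(f["mount"])
q=np.array([wpt(f,u,v) for v in range(0,480,3) for u in range(0,640,3) if f["z_map"][v,u]>0.02]);np.save("wq.npy",q)
C=np.array([.432,-.126,.0]);
m=(np.hypot(q[:,0]-.43,q[:,1]+.126)<.12)&(q[:,2]>.03);q=q[m]
h=q@N;hist,e=np.histogram(h,bins=np.arange(h.min(),h.max(),.003));print(np.c_[e[:-1],hist].round(3).tolist())
g=optics.grab_frame("top");
print([(np.round(x["position"],4),round(x["conf"],2)) for x in optics.pinpoint(g,"wing_grip")])
E
```

```text
2.8 [ 0.45960461 -0.05181103  0.24272601] [ 0.0904724   0.09983211  2.11896149 -0.49563759  1.21906642 -0.86870853]
[(array([ 0.4357, -0.1137,  0.1326]), 0.65)]
[(array([ 0.4324, -0.1064,  0.1447]), 0.84)]
[(array([ 4.324e-01, -1.244e-01, -1.000e-04]), 0.97)]
[[ 6.46061962e-04 -9.70932043e-01 -2.39354447e-01  6.65961376e-02]
 [ 9.99999538e-01  7.97665469e-04 -5.36515204e-04 -5.81272963e-04]
 [ 7.11844581e-04 -2.39353990e-01  9.70932109e-01 -1.62924884e-01]
 [ 0.00000000e+00  0.00000000e+00  0.00000000e+00  1.00000000e+00]]
[[0.084, 188.0], [0.087, 1257.0], [0.09, 4.0], [0.093, 12.0], [0.096, 14.0], [0.099, 294.0], [0.102, 102.0], [0.105, 36.0], [0.108, 244.0], [0.111, 4.0], [0.114, 6.0], [0.117, 11.0], [0.12, 15.0], [0.123, 5.0], [0.126, 0.0], [0.129, 2.0], [0.132, 1.0], [0.135, 1.0], [0.138, 0.0], [0.141, 0.0], [0.144, 1.0], [0.147, 0.0], [0.15, 42.0], [0.153, 138.0], [0.156, 9.0], [0.159, 0.0], [0.162, 0.0], [0.165, 0.0], [0.168, 0.0], [0.171, 0.0], [0.174, 0.0], [0.177, 0.0], [0.18, 0.0], [0.183, 0.0], [0.186, 0.0], [0.189, 0.0], [0.192, 0.0], [0.195, 0.0], [0.198, 0.0], [0.201, 0
[... 220 characters left out ...]
 0.0], [0.252, 0.0], [0.255, 0.0], [0.258, 2.0], [0.261, 12.0], [0.264, 21.0], [0.267, 14.0], [0.27, 10.0], [0.273, 13.0], [0.276, 8.0], [0.279, 8.0], [0.282, 17.0], [0.285, 11.0], [0.288, 12.0], [0.291, 17.0], [0.294, 18.0], [0.297, 22.0], [0.3, 20.0], [0.303, 22.0], [0.306, 18.0], [0.309, 22.0], [0.312, 22.0], [0.315, 58.0], [0.318, 17.0], [0.321, 17.0], [0.324, 19.0], [0.327, 18.0], [0.33, 23.0], [0.333, 19.0], [0.336, 27.0], [0.339, 29.0], [0.342, 55.0], [0.345, 84.0], [0.348, 109.0], [0.351, 188.0], [0.354, 586.0], [0.357, 270.0], [0.36, 507.0], [0.363, 448.0], [0.366, 0.0], [0.369, 40.0], [0.372, 270.0], [0.375, 262.0], [0.378, 310.0], [0.381, 366.0], [0.384, 273.0], [0.387, 300.0]]
[]
```

View pics/w1.png

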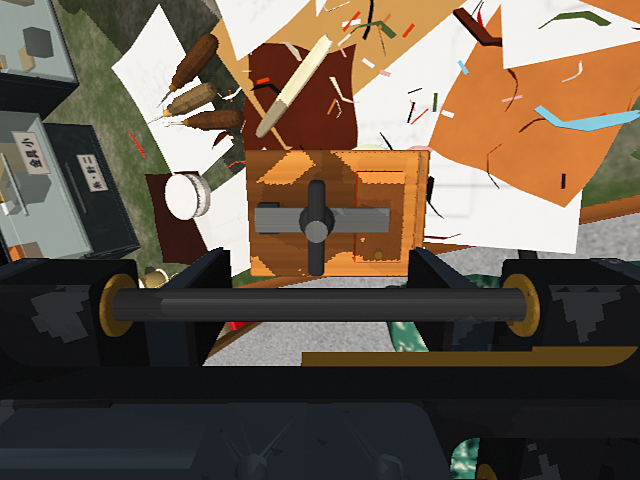

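```bash
python3 - <<'E'
from h import *
q=np.load("wq.npy");q=q[(np.hypot(q[:,0]-.43,q[:,1]+.126)<.12)&(q[:,2]>.03)]
h=q@N
b=q[(h>.083)&(h<.0905)]
for _ in range(5):
    c=b.mean(0);n=np.linalg.svd(b-c)[2][2];n*=np.sign(n[2]);b=b[np.abs((b-c)@n)<.0015]
print("n",n,np.degrees(np.arccos(n[2])),np.degrees(np.arctan2(n[1],n[0])),len(b))
e=np.array([np.cos(AZ),np.sin(AZ),0]);y=np.cross([0,0,1],e);x=np.cross(y,N)
t=q[(h>.146)&(h<.16)]
for nm,s in(("wing",t),("board",b),("bar",q[(h>.106)&(h<.113)])):
    a=np.c_[s@x,s@y,s@N];print(nm,len(s),np.percentile(a,[1,50,99],axis=0).round(4).tolist(), cv2.minAreaRect(a[:,:2].astype(np.float32)))
print(x,y)
o=ctrl.get_obs();print("tcp",o["ee_pos"]@x,o["ee_pos"]@y,o["ee_pos"]@N)
for g in([.4357,-.1137,.1326],[.434,-.111,.131]):g=np.array(g);print(g@x,g@y,g@N)
E
```

```text
n [0.1785565  0.4682493  0.86536707] 30.07535319104203 69.1267579808153 1320
wing 189 [[-0.0319, -0.4841, 0.1509], [-0.0245, -0.4452, 0.1541], [-0.0149, -0.4089, 0.1563]] ((-0.023402217775583267, -0.4467609226703644), (0.017140137031674385, 0.07606972008943558), 0.43472811579704285)
board 1320 [[-0.0917, -0.5121, 0.0865], [-0.0253, -0.4269, 0.0879], [0.0739, -0.3836, 0.0892]] ((-0.008752509951591492, -0.4480348229408264), (0.1686185598373413, 0.1288962960243225), 0.032315485179424286)
bar 269 [[-0.0819, -0.4587, 0.1073], [-0.0026, -0.4471, 0.109], [0.0431, -0.4381, 0.1107]] ((-0.019515186548233032, -0.4468192756175995), (0.12571388483047485, 0.024119852110743523), 0.08646702766418457)
[ 0.31035575  0.80850437 -0.5       ] [-0.93358043  0.35836795  0.        ]
tcp -0.019178106542556014 -0.44689501015780203 0.26934905945047405
-0.02300494689962998 -0.44750742768813145 0.13983137910389432
-0.020549589883863517 -0.4449527474993139 0.13940145927649694
```

```bash
cat >> h.py <<'E'
e_=np.array([np.cos(AZ),np.sin(AZ),0]);YL=np.cross([0,0,1],e_);XL=np.cross(YL,N)
G=-.0232*XL-.447*YL+.137*N
def st():
    o=ctrl.get_obs();R0=R.from_quat(o["tool_rot"]);p=o["ee_pos"];d=R0.inv()*tgt()
    ph=(tgt().inv()*R0).as_rotvec()
    print("t",round(o["clock"],2),"loc",((p-G)@np.c_[XL,YL,N]*1000).round(1),"phi",-ph[2].round(3),"tilt",ph[:2].round(3),"F",R0.inv().apply(o["contact_force"]).round(1),"M",R0.inv().apply(o["torque"]).round(2),"op",round(o["opening"],3),"j",o["joint_pos"].round(2))
    return o,p,R0
E
python3 - <<'E'
from h import *
o,p,R0=st();print(G)
rows(p,R0,[(G,tgt(),5)])
E
```

```text
t 3.1 loc [4.000e+00 1.000e-01 1.323e+02] phi 0.001 tilt [-0.003  0.004] F [ 0.4 -0.5  0.2] M [-0.3  -0.    0.01] op 0.999 j [ 0.09  0.1   2.12 -0.49  1.22 -0.87]
[ 0.4346584  -0.11499752  0.13024548]
[[-0.1, -0.9, 26.5], [-0.1, -0.9, 26.5], [-0.1, -0.8, 26.4], [-0.1, -0.9, 26.5], [0.0, -0.8, 26.4]] [[0.0007, -0.0007, 0.0002], [0.0007, -0.0007, 0.0002], [0.0007, -0.0007, 0.0001], [0.0006, -0.0007, 0.0002], [0.0007, -0.0008, 0.0001]]
```

arm_command(
  grip=[-1,-1,-1,-1,-1],
  translation=[
    [0,-1,22],
    [0,-1,22],
    [0,-1,20],
    [0,-0.7,20],
    [0,-0.5,20],
  ],
  angular=[
    [0.0007,-0.0007,0],
    [0.0007,-0.0007,0],
    [0.0007,-0.0007,0],
    [0.0007,-0.0007,0],
    [0.0007,-0.0007,0],
  ],
)

```text
clock: 3.6
ee_pos: [0.4395, -0.1018, 0.1544]
tool_rot: [0.175, 0.95, -0.255, -0.047]
contact_force: [0.4, 0.3, -0.6]
opening: 1.003
```

arm_command(
  grip=[-1,-1,-0.5,0,0],
  translation=[
    [0,0,14],
    [0,0,14],
    [0,0,0],
    [0,0,0],
    [0,0,0],
  ],
  angular=[
    [0,0,0],
    [0,0,0],
    [0,0,0],
    [0,0,0],
    [0,0,0],
  ],
)

```text
clock: 4.1
ee_pos: [0.4349, -0.1151, 0.131]
tool_rot: [0.176, 0.95, -0.255, -0.047]
contact_force: [-0.5, 0.2, 0.1]
opening: 0.769
```

```bash
python3 - <<'E'
from h import *
st()
f=optics.grab_frame("side");cv2.imwrite("pics/s2.png",cv2.resize(f["pixels"][180:320,200:400],None,fx=4,fy=4,interpolation=cv2.INTER_CUBIC))
f=optics.grab_frame("wrist");cv2.imwrite("pics/w2.png",f["pixels"])
E
```

```text
t 4.1 loc [-0.4 -0.2  0.6] phi 0.0 tilt [ 0.001 -0.   ] F [ 0.5 -0.  -0.1] M [-0.32 -0.01 -0.02] op 0.769 j [-0.03  0.25  2.22 -0.61  0.96 -0.81]
```

View pics/s2.png

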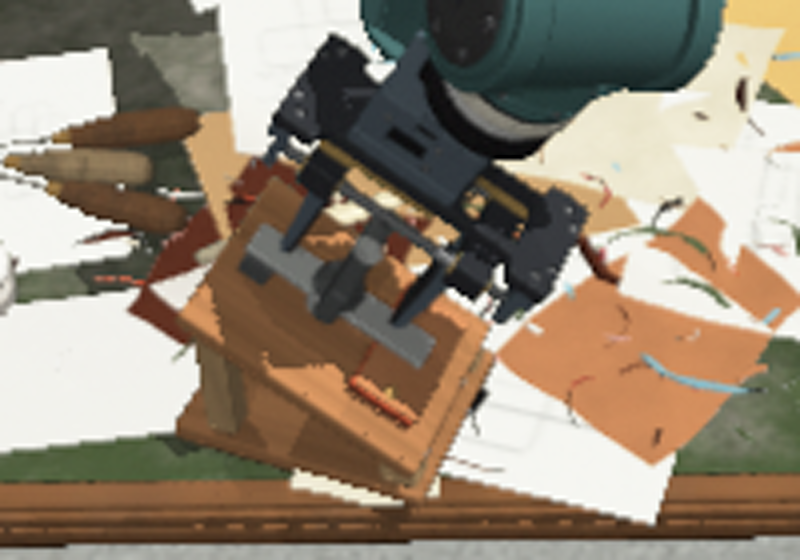

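View pics/w2.png

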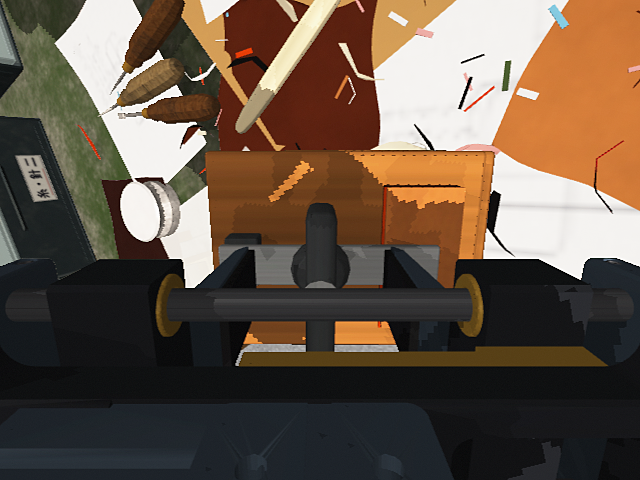

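Wing (wrist px ~320,240) is centred between the fingers (px ~225 and ~405) and parallel to the pads. Closing.

arm_command(
  grip=[1,1,1,1,1],
  translation=[
    [0,0,0],
    [0,0,0],
    [0,0,0],
    [0,0,0],
    [0,0,0],
  ],
  angular=[
    [0,0,0],
    [0,0,0],
    [0,0,0],
    [0,0,0],
    [0,0,0],
  ],
)

```text
clock: 4.7
ee_pos: [0.4342, -0.1153, 0.1304]
tool_rot: [0.176, 0.95, -0.255, -0.048]
contact_force: [0.8, 0.2, 0.2]
opening: 0.241
```

arm_command(
  grip=[1,1,1,1,1],
  translation=[
    [0,0,0],
    [0,0,0],
    [0,0,0],
    [0,0,0],
    [0,0,0],
  ],
  angular=[
    [0,0,0],
    [0,0,0],
    [0,0,0],
    [0,0,0],
    [0,0,0],
  ],
)

```text
clock: 5.2
ee_pos: [0.4344, -0.1149, 0.1301]
tool_rot: [0.176, 0.95, -0.254, -0.047]
contact_force: [1.5, 4.8, -3.6]
opening: 0.152
```

```bash
python3 -c "
from h import *
st()"
```

```text
t 5.2 loc [ 0.1  0.3 -0.1] phi 0.0 tilt [-0.  0.] F [0.3 6.2 0.6] M [-1.47  0.07  0.07] op 0.152 j [-0.03  0.25  2.22 -0.61  0.96 -0.81]
```

arm_command(
  grip=[1,1,1,1,1],
  translation=[
    [0,0,0],
    [0,0,0],
    [0,0,0],
    [0,0,0],
    [0,0,0],
  ],
  angular=[
    [0,0,-0.06],
    [0,0,-0.06],
    [0,0,-0.06],
    [0,0,-0.05],
    [0,0,-0.03],
  ],
)

```text
clock: 5.7
ee_pos: [0.4343, -0.1151, 0.1302]
tool_rot: [0.05, 0.965, -0.246, -0.08]
contact_force: [1.4, 3.1, -1.5]
opening: 0.154
```

```bash
python3 -c "
from h import *
st()"
```

```text
t 5.7 loc [-0.1  0.3 -0.1] phi 0.262 tilt [0. 0.] F [-1.1  3.5 -0.4] M [-1.   -0.22  0.23] op 0.154 j [-0.03  0.25  2.22 -0.61  0.96 -1.07]
```

arm_command(
  grip=[1,1,1,1,1],
  translation=[
    [0,0,0],
    [0,0,0],
    [0,0,0],
    [0,0,0],
    [0,0,0],
  ],
  angular=[
    [0,0,0.12],
    [0,0,0.12],
    [0,0,0.12],
    [0,0,0.12],
    [0,0,0.07],
  ],
)

```text
clock: 6.2
ee_pos: [0.4344, -0.1148, 0.13]
tool_rot: [0.313, 0.914, -0.258, -0.01]
contact_force: [1.6, 8.4, -3.7]
opening: 0.16
```

```bash
python3 -c "
from h import *
st()"
```

```text
t 6.2 loc [ 0.2  0.3 -0.1] phi -0.294 tilt [-0.  0.] F [ 4.1  8.3 -1. ] M [-1.73  0.75 -0.53] op 0.16 j [-0.03  0.25  2.22 -0.61  0.96 -0.51]
```

arm_command(
  grip=[1,1,1,1,1],
  translation=[
    [0,0,0],
    [0,0,0],
    [0,0,0],
    [0,0,0],
    [0,0,0],
  ],
  angular=[
    [0,0,0.01],
    [0,0,0.01],
    [0,0,0.01],
    [0,0,0],
    [0,0,0],
  ],
)

```text
clock: 6.7
ee_pos: [0.4344, -0.1147, 0.13]
tool_rot: [0.325, 0.91, -0.259, -0.006]
contact_force: [3.0, 6.4, -4.2]
opening: 0.163
```

```bash
python3 -c "
from h import *
st()
f=optics.grab_frame('wrist');cv2.imwrite('pics/w3.png',f['pixels'])"
```

```text
t 6.7 loc [ 0.3  0.3 -0.1] phi -0.319 tilt [-0.  0.] F [2.1 8.  0.1] M [-1.65  0.75 -0.58] op 0.163 j [-0.03  0.25  2.22 -0.61  0.96 -0.49]
```

View pics/w3.png

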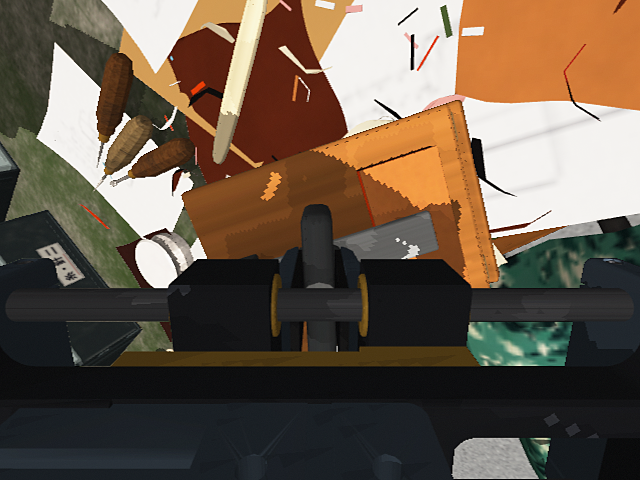

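arm_command(
  grip=[1,1,1,1,1],
  translation=[
    [0,0,0],
    [0,0,0],
    [0,0,0],
    [0,0,0],
    [0,0,0],
  ],
  angular=[
    [0,0,-0.13],
    [0,0,-0.13],
    [0,0,-0.13],
    [0,0,-0.12],
    [0,0,-0.1],
  ],
)

```text
clock: 7.25
ee_pos: [0.4344, -0.1151, 0.1302]
tool_rot: [0.035, 0.965, -0.245, -0.084]
contact_force: [1.6, 2.3, -3.1]
opening: 0.167
```

```bash
python3 -c "
from h import *
st()"
```

```text
t 7.25 loc [-0.1  0.2 -0.1] phi 0.294 tilt [-0.  0.] F [-1.8  3.5  1.3] M [-0.86 -0.47  0.73] op 0.167 j [-0.03  0.25  2.22 -0.61  0.96 -1.1 ]
```

arm_command(
  grip=[1,1,1,1,1],
  translation=[
    [0,0,0],
    [0,0,0],
    [0,0,0],
    [0,0,0],
    [0,0,0],
  ],
  angular=[
    [0,0,0.13],
    [0,0,0.13],
    [0,0,0.13],
    [0,0,0.12],
    [0,0,0.08],
  ],
)

```text
clock: 7.75
ee_pos: [0.4344, -0.1148, 0.13]
tool_rot: [0.318, 0.912, -0.259, -0.008]
contact_force: [2.2, 7.1, -3.1]
opening: 0.164
```

```bash
python3 -c "
from h import *
st()"
```

```text
t 7.75 loc [ 0.2  0.3 -0.1] phi -0.303 tilt [-0.  0.] F [ 2.9  7.5 -1. ] M [-1.72  0.76 -0.6 ] op 0.164 j [-0.03  0.25  2.22 -0.61  0.96 -0.5 ]
```

arm_command(
  grip=[1,1,1,1,1],
  translation=[
    [0,0,0],
    [0,0,0],
    [0,0,0],
    [0,0,0],
    [0,0,0],
  ],
  angular=[
    [0,0,-0.13],
    [0,0,-0.13],
    [0,0,-0.13],
    [0,0,-0.12],
    [0,0,-0.08],
  ],
)

```text
clock: 8.25
ee_pos: [0.4344, -0.1151, 0.1302]
tool_rot: [0.034, 0.965, -0.245, -0.084]
contact_force: [0.6, 2.5, -1.8]
opening: 0.153
```

```bash
python3 -c "
from h import *
st()"
```

```text
t 8.25 loc [-0.1  0.2 -0.1] phi 0.295 tilt [0. 0.] F [-0.5  3.   0.3] M [-0.87 -0.41  0.09] op 0.153 j [-0.03  0.25  2.22 -0.61  0.96 -1.1 ]
```

Torque at +0.295 dropped to 0.09 N m and the wing is no longer wedged in the pads, so the knob is free. I'll turn on to the open stop.

arm_command(
  grip=[1,1,1,1,1],
  translation=[
    [0,0,0],
    [0,0,0],
    [0,0,0],
    [0,0,0],
    [0,0,0],
  ],
  angular=[
    [0,0,-0.1],
    [0,0,-0.1],
    [0,0,-0.1],
    [0,0,-0.1],
    [0,0,-0.1],
  ],
)

```text
clock: 8.75
ee_pos: [0.4345, -0.1154, 0.1304]
tool_rot: [-0.205, 0.944, -0.217, -0.142]
contact_force: [1.4, -1.5, -1.8]
opening: 0.152
```

```bash
python3 -c "
from h import *
st()"
```

```text
t 8.75 loc [-0.4  0.1 -0.1] phi 0.795 tilt [0.001 0.   ] F [-1.4 -1.2  2. ] M [ 0.01 -0.57  0.07] op 0.152 j [-0.03  0.25  2.22 -0.62  0.96 -1.6 ]
```

arm_command(
  grip=[1,1,1,1,1],
  translation=[
    [0,0,0],
    [0,0,0],
    [0,0,0],
    [0,0,0],
    [0,0,0],
  ],
  angular=[
    [0,0,-0.12],
    [0,0,-0.12],
    [0,0,-0.1],
    [0,0,-0.1],
    [0,0,-0.09],
  ],
)

```text
clock: 9.25
ee_pos: [0.4347, -0.1157, 0.1305]
tool_rot: [-0.445, 0.857, -0.172, -0.194]
contact_force: [3.4, -5.8, -3.2]
opening: 0.152
```

```bash
python3 -c "
from h import *
st()"
```

```text
t 9.25 loc [-0.6 -0.3 -0.1] phi 1.325 tilt [0.001 0.   ] F [ 0.7 -5.6  4.9] M [ 0.81 -0.24  0.04] op 0.152 j [-0.04  0.25  2.22 -0.62  0.96 -2.13]
```

arm_command(
  grip=[1,1,1,1,1],
  translation=[
    [0,0,0],
    [0,0,0],
    [0,0,0],
    [0,0,0],
    [0,0,0],
  ],
  angular=[
    [0,0,-0.03],
    [0,0,-0.02],
    [0,0,-0.02],
    [0,0,0],
    [0,0,0],
  ],
)

```text
clock: 9.75
ee_pos: [0.4347, -0.1157, 0.1306]
tool_rot: [-0.473, 0.842, -0.166, -0.2]
contact_force: [2.2, -5.5, -2.7]
opening: 0.161
```

```bash
python3 -c "
from h import *
st()
f=optics.grab_frame('side');cv2.imwrite('pics/s4.png',cv2.resize(f['pixels'][180:320,200:400],None,fx=4,fy=4,interpolation=cv2.INTER_CUBIC))
f=optics.grab_frame('wrist');cv2.imwrite('pics/w4.png',f['pixels'])"
```

```text
t 9.75 loc [-0.7 -0.3 -0.1] phi 1.39 tilt [0.001 0.001] F [ 1.7 -4.4  4.5] M [0.68 0.06 0.45] op 0.161 j [-0.04  0.25  2.22 -0.62  0.96 -2.2 ]
```

View pics/w4.png

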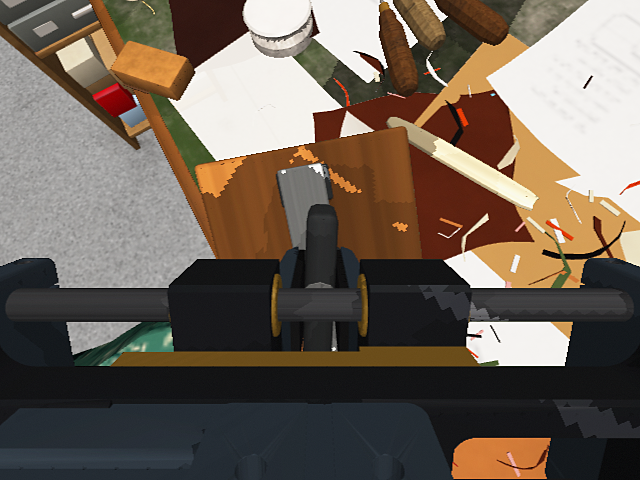

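The stop is reached: 0.45 N m at tool angle 1.39, with the wing slightly wedged in the pads. Releasing.

arm_command(
  grip=[-0.5,-1,-1,-1,-1],
  translation=[
    [0,0,0],
    [0,0,0],
    [0,0,0],
    [0,0,0],
    [0,0,0],
  ],
  angular=[
    [0,0,0],
    [0,0,0],
    [0,0,0],
    [0,0,0],
    [0,0,0],
  ],
)

```text
clock: 10.35
ee_pos: [0.4342, -0.1153, 0.1303]
tool_rot: [-0.473, 0.842, -0.165, -0.2]
contact_force: [-0.5, -0.3, -0.6]
opening: 0.568
```

arm_command(
  grip=[-1,-1,-1,-1,-1],
  translation=[
    [0,0,0],
    [0,0,0],
    [0,0,-10],
    [0,0,-20],
    [0,0,-20],
  ],
  angular=[
    [0,0,0],
    [0,0,0],
    [0,0,0],
    [0,0,0],
    [0,0,0],
  ],
)

```text
clock: 10.85
ee_pos: [0.4433, -0.0914, 0.1746]
tool_rot: [-0.473, 0.842, -0.165, -0.2]
contact_force: [-0.2, 0.4, 0.2]
opening: 0.99
```

arm_command(
  grip=[-1,-1,-1,-1,-1],
  translation=[
    [0,0,-20],
    [0,0,-20],
    [0,0,-20],
    [0,0,-20],
    [0,0,0],
  ],
  angular=[
    [0,0,0],
    [0,0,0],
    [0,0,0],
    [0,0,0],
    [0,0,0],
  ],
)

```text
clock: 11.35
ee_pos: [0.4592, -0.0535, 0.2453]
tool_rot: [-0.473, 0.842, -0.166, -0.198]
contact_force: [-0.4, -0.2, -0.6]
opening: 0.996
```

```bash
python3 - <<'E'
from h import *
o,p,_=st()
f=optics.grab_frame("wrist");f["obs"]=o
cv2.imwrite("pics/w5.png",f["pixels"])
q=np.array([wpt(f,u,v) for v in range(0,480,2) for u in range(0,640,2) if f["z_map"][v,u]>0.02])
q=q[(np.hypot(q[:,0]-.43,q[:,1]+.126)<.12)];h=q@N;t=q[(h>.15)&(h<.16)]
a=np.c_[t@XL,t@YL];print(len(t),cv2.minAreaRect(a.astype(np.float32)));c=np.cov((a).T);w,v=np.linalg.eigh(c);d=v[:,1];print("wing ang from own y:",d,np.degrees(np.arctan2(-d[0],d[1])))
g=optics.grab_frame("side")
for k in("spool_white","wax_tin","cork_block"): print(k,[(np.round(x["position"],3),round(x["conf"],2)) for x in optics.pinpoint(g,k)[:2]])
E
```

```text
t 11.35 loc [ -0.2  -0.9 132.7] phi 1.39 tilt [ 0.001 -0.003] F [0.  0.3 0.7] M [-0.12 -0.36 -0.01] op 0.996 j [ 0.09  0.09  2.12 -0.5   1.22 -2.26]
399 ((-0.024446487426757812, -0.44779571890830994), (0.016453737393021584, 0.07782948762178421), 79.86771392822266)
wing ang from own y: [-0.97588473  0.21828649] 77.39158965367862
spool_white [(array([ 0.467,  0.325, -0.004]), 0.78)]
wax_tin [(array([ 0.335, -0.392, -0.002]), 0.71)]
cork_block [(array([ 0.474, -0.42 , -0.002]), 0.98)]
```

View pics/w5.png

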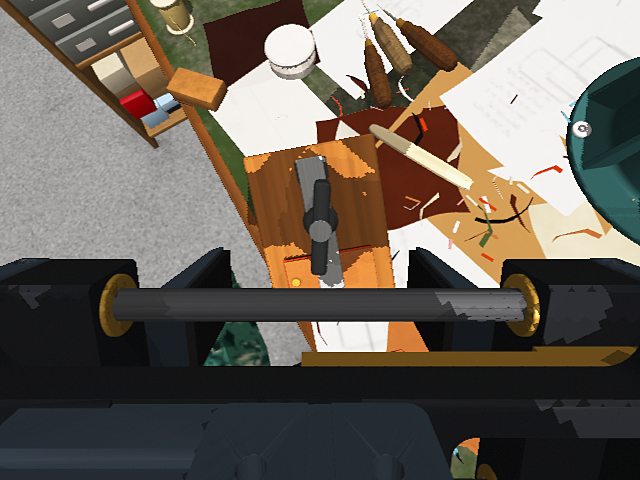

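The wing (px 320,225) is at 77.4° = 1.35 rad, the gripper is clear, and the loose things are unmoved.

```bash
python3 -c "
from h import *
print(ctrl.finish_job())"
```

```text
the job is handed in; nothing more can be done
None
```

The knob broke free, I turned it counter-clockwise to its open stop, released it, backed the gripper off and handed the job in. The robot's clock was at about 11.5 s of the 51 s allowed.

- **Rocking:** I gripped the wing and swung it +, −, +, −. The last three ended hard against a stop at 0.5 to 0.75 N m. The first reached only about 0.23 N m, so it may have stuck short. The next + swing passed 0.25 with only 0.09 N m.
- **Opening:** I kept turning until the torque rose to 0.45 N m at the stop.
- **Final checks:** Wrist-camera depth put the wing at 77.4°, which is 1.35 rad. The gripper was about 130 mm clear with no contact force. The spool, tin and cork block were within 6 mm of where they were first found, which is about the detectors' error. Wrist forces stayed under about 10 N at the readings taken.

No check failed. At the stop the tool read 1.39 rad against 1.35 for the knob, because the wing had wedged slightly in the pads.

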